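Open the medicine bottle that is due

TASK

Two like medicine bottles with push-and-turn safety caps stand fixed on the kitchen sill; the one that is due is the one with the brass bell-shaped timer standing close beside it (the egg-shaped timer stands by the other). Press down the cap of the due bottle, twist it free anticlockwise while pressed, lift it straight off and finish still holding it in the gripper, upright and directly over its own bottle, about 5 cm higher than it sat. Leave the other bottle closed and everything else on the sill where it stands.

Things in the scene. Friction and masses are not known exactly. Their poses are not given: they have to be found in the camera images.
- bottle_a: One amber glass medicine bottle (56 mm across, shoulder rising from 55 to 70 mm, neck 28 mm thick, its mouth 103 mm up), standing immovably in a steel ring (72 mm across, 22 mm high) screwed to the marble sill. The two bottles are alike. Origin: centre of the underside, on the sill (the sill's top is 30 mm above the robot's work surface); z up.
- bottle_b: The other amber glass medicine bottle (56 mm across, shoulder rising from 55 to 70 mm, neck 28 mm thick, its mouth 103 mm up), standing immovably in a steel ring (72 mm across, 22 mm high) screwed to the marble sill. The two bottles are alike. Origin: centre of the underside, on the sill (the sill's top is 30 mm above the robot's work surface); z up.
- cap_a_center (a point): centre (half-way up) of the white ribbed safety cap on bottle_a; both caps are alike: round, 46 mm across, 30 mm high, about 30 g, z along the axis, free to grip from any side. Locked, this point is 100 mm above the bottle's underside and a 30 mm bar on the cap's top, along its x, lies along the bottle's x. From locked it must rise 27 mm straight up to clear the neck. Working: see cap_b.
- cap_b_center (a point): the same point of the like cap on bottle_b. Working of both: a spring lifts the cap with 5 N (7.5 N when 5 mm down). Locked, it neither turns nor lifts. Pushed more than 3 mm down (5 to 6 is good, stop at 8) and kept down, it turns anticlockwise seen from above; from 40 degrees it is free to lift, 60 is best, it stops at about 87. The spring then raises it 3 mm above where it sat.
- bell_center (a point): centre (half-way up) of the brass bell-shaped kitchen timer: a flared bell 58 mm across at the foot, 60 mm high with a small knob on top, loose on the sill. It stands on the robot's side of one of the bottles, its axis 70 to 100 mm from that bottle's axis (more than 130 mm from the other's): that bottle is due.
- egg_center (a point): centre (half-way up) of the steel egg-shaped timer, 48 mm across, 60 mm high, loose, standing in the same way by the bottle that is not due.
- jar_center (a point): centre of the cobalt glass jar with a cork lid, 80 mm across, 112 mm high, loose on the sill at one end of the work, to be left alone.
- pig_center (a point): centre of the white porcelain salt pig, 100 mm across, 106 mm high with a hooded mouth, loose on the sill at the other end, to be left alone.
Mind the look-alikes: they are no part of the job. Of the things that look like the part that bears bell_center, the larger one is meant.

How it is judged:
On the way, in this order (a step that is already met when the one before it is completed fails the run):
1. the due bottle's cap is pressed down on its spring by the robot (((horizontal distance between bell_center and bottle_a below 0.115 m and z of cap_a_center in the frame of bottle_a below 0.097 m and contact force between cap_a and the fingers above 1 N) or (horizontal distance between bell_center and bottle_b below 0.115 m and z of cap_b_center in the frame of bottle_b below 0.097 m and contact force between cap_b and the fingers above 1 N))), for 0.05 s.
2. the cap, still on the neck, is twisted by more than 29 degrees (((horizontal distance between bell_center and bottle_a below 0.115 m and z of cap_a_center in the frame of bottle_a below 0.108 m and angle between the x axis of cap_a_center and the x axis of bottle_a, either way round above 0.5 rad) or (horizontal distance between bell_center and bottle_b below 0.115 m and z of cap_b_center in the frame of bottle_b below 0.108 m and angle between the x axis of cap_b_center and the x axis of bottle_b, either way round above 0.5 rad))), for 0.05 s.
At the end, for the whole second after the job is handed in: The due bottle's cap is held by the fingers, still, upright within 15 degrees, 35 to 120 mm higher than it sat, within 30 mm of its bottle's axis, not touching the bottle; the other cap is still locked (within 3 mm in height, 4 mm sideways, 0.2 rad) (((horizontal distance between bell_center and bottle_a below 0.115 m and z of cap_a_center in the frame of bottle_a between 0.135 and 0.22 m and horizontal distance between cap_a_center and bottle_a below 0.03 m and angle between cap_a_center's own z axis and vertical below 0.26 rad and contact force between cap_a and the fingers above 1 N and not (contact force between cap_a and bottle_a above 0.05 N) and linear speed of cap_a below 0.03 m/s and z of cap_b_center in the frame of bottle_b between 0.097 and 0.103 m and angle between the x axis of cap_b_center and the x axis of bottle_b, either way round below 0.2 rad and horizontal distance between cap_b_center and bottle_b below 0.004 m) or (horizontal distance between bell_center and bottle_b below 0.115 m and z of cap_b_center in the frame of bottle_b between 0.135 and 0.22 m and horizontal distance between cap_b_center and bottle_b below 0.03 m and angle between cap_b_center's own z axis and vertical below 0.26 rad and contact force between cap_b and the fingers above 1 N and not (contact force between cap_b and bottle_b above 0.05 N) and linear speed of cap_b below 0.03 m/s and z of cap_a_center in the frame of bottle_a between 0.097 and 0.103 m and angle between the x axis of cap_a_center and the x axis of bottle_a, either way round below 0.2 rad and horizontal distance between cap_a_center and bottle_a below 0.004 m))); the arm keeps its last pose, push and grip.
It fails at once if a timer, the jar or the salt pig is moved more than 20 mm (distance of any of bell_center, egg_center, jar_center, pig_center from where it was at the start of the episode above 0.02 m).
It fails at once if the cap of the bottle that is not due is pressed down or displaced more than 3 mm or turned ((horizontal distance between bell_center and bottle_a below 0.115 m and (distance of cap_b_center from where it was at the start of the episode above 0.003 m or angle between the x axis of cap_b_center and the x axis of bottle_b, either way round above 0.3 rad)) or (horizontal distance between bell_center and bottle_b below 0.115 m and (distance of cap_a_center from where it was at the start of the episode above 0.003 m or angle between the x axis of cap_a_center and the x axis of bottle_a, either way round above 0.3 rad))).
It also fails if it takes over 32 s, if anything falls off the work surface, if the arm or the gripper's body presses on something with over 40 N, if the wrist force passes 120 N, or if a joint passes its speed limit or range.

ROBOT

A 7-joint arm with a two-finger parallel gripper is mounted at the origin on the work surface. World frame = base frame: x ahead of the robot, y to its left, z up, the work surface at z = 0. Lengths are in m, angles in rad, forces in N, time in s.
With the tool pointing down it reaches from about 0.425 to 0.925 m from the base axis. Payload 6.8 kg.
Tool frame: the origin (TCP) lies midway between the tips of the shut fingers; the grasp point (between the pads) lies 19 mm behind it; z points along the fingers, y is the line along which they close (so a half turn about z gives the same grasp; the last joint's range is limited). The gripper opens to 85 mm and grips with 20 to 120 N. Pads are 22 mm wide; open, the fingers measure 114 mm over their backs; the gripper's body (76 mm by 85 mm) begins 54 mm behind the grasp point. The pads swing forward as they close: fully open they stand 13 mm farther back than shut.
Start: joints at [1.012, 0.477, 0.022, 1.555, -0.011, 1.109, -0.083], TCP at [0.294, -0.608, 0.231] pointing down, gripper open.
Joint ranges: [-2.96, 2.96], [-0.34, 2.1], [-1.41, 1.46], [0.24, 2.44], [-1.37, 4.51], [0.17, 1.92], [-2.96, 2.96]. Speed limits (rad/s): [2.39, 2.39, 3.14, 3.14, 3.14, 3.14, 3.14].

INTERFACE

Orientations are given as a unit quaternion [w, x, y, z].
In Python, from station import * gives the robot as it stands. The module is installed in compiled form; this text tells all that it offers.
- The arm moves only by the shell command python3 -m jog 'ROWS' [OPENING] [FORCE]. ROWS is JSON, a list of rows, each an object of numbers: "x", "y", "z": the shift along the tool's x, y, z in m; "ax", "ay", "az": the turn, a rotation vector about the tool's x, y, z in rad. In form: [{"x": .., "y": .., "z": .., "ax": .., "ay": .., "az": ..}, ...]. A call has 1 to 12 rows; each row is the pose to reach, as a shift and turn from the pose commanded when the call began, along the tool's axes at that moment; what a row does not reach only later rows make up. A row lasts 1/10 s, in which the tool goes at most 50 mm and 8.59 degrees, less where a joint would pass 70% of its speed; a pose out of reach is approached as far as the arm can. A call with a gripper value outside its range is refused whole. OPENING is the opening, from 0 (shut) to 1 (fully open), set as the call begins (- or left out, the last holds). The fingers move at their own pace and stop on an object; FORCE is the grip in N (left out, the last holds). Time passes only in rows, so rows that repeat a pose let the fingers close. It gives the time, the measured TCP pose, the force, the opening and the grip force at its end, in the units of the state.
- get_obs(): the state, without advancing time (a new reading comes with each control period).
- read_camera(name): name is "side" or "top"; returns the picture (420x560x3 uint8, red, green, blue); there is no depth.
- camera_params(name): a dict with "K" (3x3 intrinsics, pixels), "D" ([k1, k2, p1, p2, k3] as OpenCV has them; the pictures are not rectified), "origin" and "attitude" of the camera in the world. Camera axes: x right, y up, looking along -z (the intrinsics and any distortion apply to the point x, -y, -z); pixel columns grow to the right and rows downward; lengths in m; the calibration is good to about 2 mm. A picture is of the moment at which its call begins. camera_params takes no time and is no camera call.
- hand_in(): hands the job in; it is judged then, once.
The state is a dict: "t": time; "q": joint angles; "joint_vel": joint speeds; "joint_torque": joint torques, N m; "eef_pos": TCP position; "tool_rot": TCP orientation; "contact_force": force on the tool from outside, world axes, zero at the start; "torque": the same for the moment, N m; "gripper_width": opening from 0.0 (shut) to 1.0 (fully open); "grasp_force": force on a finger pad.
Only numpy, scipy, OpenCV 4.12 (cv2) and the standard library are available. Lean on these libraries where they do the work, as an engineer would, in place of code of your own. Each camera call takes 0.05 s, during which the arm holds its last target. There are 200 camera calls.

## Working session

There is one attempt and no reset: what is moved stays moved. The work goes in short steps, Python scripts to look and compute and a shell command to move; the robot and the scene stay as the last step left them, time stands still between calls to the robot, and variables do not carry over. Pictures are saved under pics/ and viewed, at most 10 in all, crops included, and the job is handed in when it is done.

```bash
mkdir -p pics; cat > h.py <<'E'
from station import *
import numpy as np, cv2
from scipy.spatial.transform import Rotation as R
def cam(n):
    p=camera_params(n); a=np.array(p["attitude"],float)
    M=a if a.shape==(3,3) else R.from_quat(a[[1,2,3,0]]).as_matrix()
    return np.array(p["K"],float),np.array(p["D"],float),np.array(p["origin"],float),M
def ray(n,px):
    K,D,o,M=cam(n); u=cv2.undistortPoints(np.array([[px]],float),K,D)[0,0]
    d=M@np.array([u[0],-u[1],-1]); return o,d/np.linalg.norm(d)
def onz(n,px,z):
    o,d=ray(n,px); return o+d*(z-o[2])/d[2]
def proj(n,P):
    K,D,o,M=cam(n); c=(np.atleast_2d(P)-o)@M; c=c*[1,-1,-1]
    return cv2.projectPoints(c,np.zeros(3),np.zeros(3),K,D)[0][:,0]
E
python3 - <<'E'
from h import *
for n in("side","top"):
    cv2.imwrite(f"pics/{n}0.png",read_camera(n)[:,:,::-1]); p=camera_params(n); print(n,p)
o=get_obs();print(o)
E
```

```text
side {'K': array([[507.6545885 ,   0.        , 284.89052911],
       [  0.        , 507.6545885 , 214.99429233],
       [  0.        ,   0.        ,   1.        ]]), 'D': array([-0.01586994,  0.        ,  0.        ,  0.        ,  0.        ]), 'origin': array([-0.02817763,  0.67870652,  0.93736145]), 'attitude': array([-0.28440468, -0.12551718,  0.36784518,  0.87638424])}
top {'K': array([[499.40438359,   0.        , 275.31761407],
       [  0.        , 499.40438359, 210.20471798],
       [  0.        ,   0.        ,   1.        ]]), 'D': array([-0.10349194,  0.        ,  0.        ,  0.        ,  0.        ]), 'origin': array([ 0.31250936, -0.02866002,  1.29794742]), 'attitude': array([ 0.71339599,  0.05569721, -0.03729528, -0.69754788])}
{'t': 0.1, 'q': array([ 1.01192856,  0.47772844,  0.02234323,  1.55633246, -0.01148418,
        1.10930725, -0.08307435]), 'joint_vel': array([-0.00136076, -0.00040732, -0.00105419, -0.00338335,  0.00100193,
        0.00028703,  0.00116707]), 'joint_torque': array([ 4.92230451e-03, -5.97763968e+01,  1.61379833e+00, -2.81953633e+01,
        1.27655827e-02,  5.07349920e-03, -5.87963086e-05]), 'eef_pos': array([ 0.29382483, -0.60710852,  0.23042408]), 'tool_rot': array([-7.85104446e-04,  9.74702199e-01,  2.23506028e-01, -2.48909694e-04]), 'contact_force': array([-0.15738589,  0.15216729,  0.08763336]), 'torque': array([-0.0081731 , -0.0095811 ,  0.08898708]), 'grasp_force': 0.0, 'gripper_width': 1.0010993124166823}
```

View pics/side0.png

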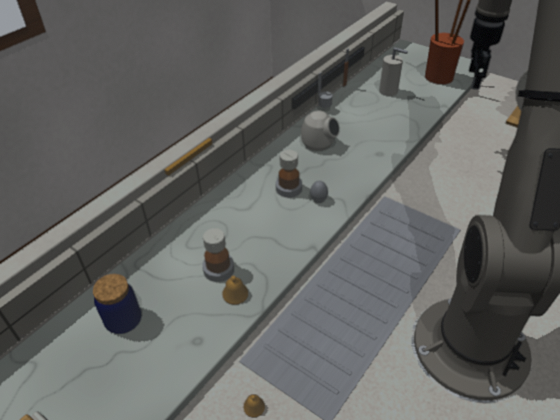

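View pics/top0.png

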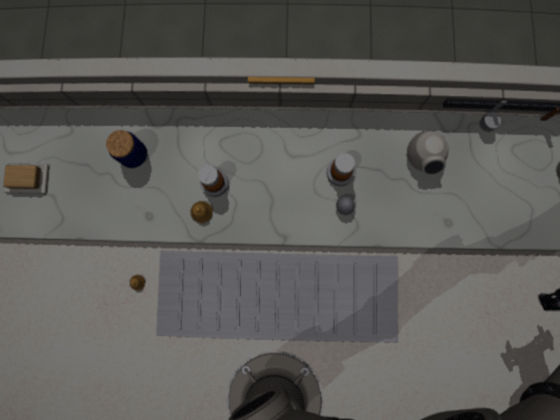

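The due bottle is the one nearer the jar: its cap is at about (208,175) in the top view and (215,240) in the side view, with the large bell at (201,211) and (235,290). The small bell at (137,282) is off the sill, so it is the decoy. The egg stands by the other bottle, cap at (343,162).

```bash
python3 - <<'E'
from h import *
t=cv2.imread("pics/top0.png");s=cv2.imread("pics/side0.png")
a=cv2.resize(t[150:235,170:245],None,fx=5,fy=5,interpolation=cv2.INTER_CUBIC)
b=cv2.resize(s[220:305,190:265],None,fx=5,fy=5,interpolation=cv2.INTER_CUBIC)
cv2.imwrite("pics/crop.png",np.hstack([a,b]))
def tri(a,b):
    o1,d1=ray("top",a);o2,d2=ray("side",b)
    k=np.linalg.lstsq(np.c_[d1,-d2],o2-o1,rcond=None)[0]
    p,q=o1+k[0]*d1,o2+k[1]*d2;return (p+q)/2,np.linalg.norm(p-q)
print(tri((208,175),(215,241)))
for n,c in(("top",(208,175)),("side",(215,238))): print(onz(n,c,.145))
print(onz("top",(201,211),.06),onz("side",(235,290),.06))
E
```

```text
(array([0.54811376, 0.16692908, 0.12608585]), np.float64(0.00272144151511528))
[0.54547335 0.16452252 0.145     ]
[0.53922572 0.17182825 0.145     ]
[0.47013186 0.19255364 0.06      ] [0.4620744  0.20721842 0.06      ]
```

View pics/crop.png

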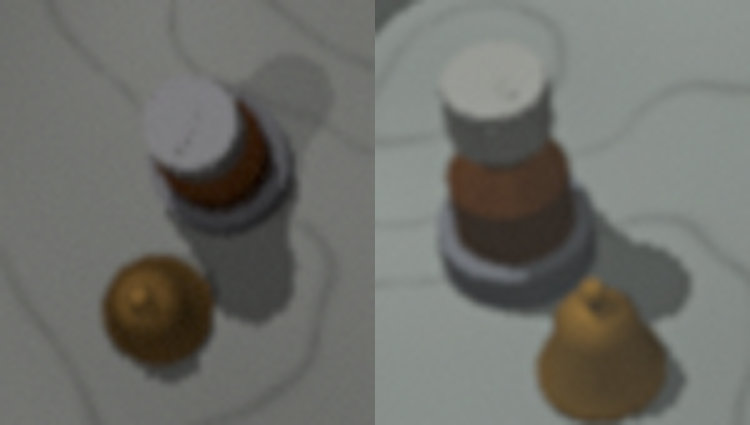

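The crop shows the top face of the cap centred at about (207.8,174.2) in the top view and (213.8,236.0) in the side view. The bell's knob is at about (198,209.5) top and (233.5,279) side.

```bash
python3 - <<'E'
from h import *
def tri(a,b):
    o1,d1=ray("top",a);o2,d2=ray("side",b)
    k=np.linalg.lstsq(np.c_[d1,-d2],o2-o1,rcond=None)[0]
    p,q=o1+k[0]*d1,o2+k[1]*d2;return (p+q)/2,np.linalg.norm(p-q)
print(tri((207.8,174.2),(213.8,236.0)))
print(onz("top",(207.8,174.2),.145),onz("side",(213.8,236.0),.145))
# cap outline in top: refine via brown-free bright mask
print("knob",tri((198,209.5),(233.5,279)))
o=get_obs();T=R.from_quat(np.array(o["tool_rot"])[[1,2,3,0]]);print(T.as_matrix())
# base: where is it?
print(proj("top",[[0,0,0],[.3,-.6,.23],[.545,.168,.145]]))
E
```

```text
(array([0.54844748, 0.16593215, 0.14042874]), np.float64(0.00028371234749067207))
[0.54739334 0.1650839  0.145     ] [0.54528067 0.16892406 0.145     ]
knob (array([0.47182615, 0.19705016, 0.08001287]), np.float64(0.0015168010888692036))
[[ 9.00089987e-01  4.35703244e-01 -8.36176806e-04]
 [ 4.35704025e-01 -9.00088878e-01  1.41922043e-03]
 [-1.34274500e-04 -1.64175169e-03 -9.99998643e-01]]
[[273.58976201 399.5426822 ]
 [551.15923869 286.28960642]
 [206.53319765 175.17173904]]
```

```bash
python3 -m jog '[{"x":0.028,"y":-0.029},{"x":0.056,"y":-0.058},{"x":0.084,"y":-0.087},{"x":0.112,"y":-0.116},{"x":0.141,"y":-0.147},{"x":0.169,"y":-0.176},{"x":0.197,"y":-0.205},{"x":0.225,"y":-0.234},{"x":0.254,"y":-0.264},{"x":0.283,"y":-0.293},{"x":0.283,"y":-0.293}]' 1; python3 -m jog '[{"x":0.028,"y":-0.029},{"x":0.056,"y":-0.058},{"x":0.084,"y":-0.087},{"x":0.112,"y":-0.116},{"x":0.141,"y":-0.147},{"x":0.169,"y":-0.176},{"x":0.197,"y":-0.205},{"x":0.225,"y":-0.234},{"x":0.254,"y":-0.264},{"x":0.282,"y":-0.293},{"x":0.282,"y":-0.293},{"x":0.282,"y":-0.293}]'
```

```text
validation failed for argument at $[0]...
validation failed for argument at $[0]...
```

Each row seems to need all six keys.

```bash
python3 -m jog '[{"x":0.028,"y":-0.029,"z":0,"ax":0,"ay":0,"az":0},{"x":0.056,"y":-0.058,"z":0,"ax":0,"ay":0,"az":0},{"x":0.084,"y":-0.087,"z":0,"ax":0,"ay":0,"az":0},{"x":0.112,"y":-0.116,"z":0,"ax":0,"ay":0,"az":0},{"x":0.141,"y":-0.147,"z":0,"ax":0,"ay":0,"az":0},{"x":0.169,"y":-0.176,"z":0,"ax":0,"ay":0,"az":0},{"x":0.197,"y":-0.205,"z":0,"ax":0,"ay":0,"az":0},{"x":0.225,"y":-0.234,"z":0,"ax":0,"ay":0,"az":0},{"x":0.254,"y":-0.264,"z":0,"ax":0,"ay":0,"az":0},{"x":0.283,"y":-0.293,"z":0,"ax":0,"ay":0,"az":0},{"x":0.283,"y":-0.293,"z":0,"ax":0,"ay":0,"az":0}]' 1
```

```text
t: 1.2
eef_pos: [0.423, -0.2148, 0.2313]
tool_rot: [-0.001, 0.974, 0.228, 0.001]
contact_force: [-0.0, 0.2, -1.0]
gripper_width: 1.001
grasp_force: 0.0
```

```bash
python3 -m jog '[{"x":0.028,"y":-0.029,"z":0,"ax":0,"ay":0,"az":0.08},{"x":0.056,"y":-0.058,"z":0,"ax":0,"ay":0,"az":0.16},{"x":0.084,"y":-0.087,"z":0,"ax":0,"ay":0,"az":0.24},{"x":0.112,"y":-0.116,"z":0,"ax":0,"ay":0,"az":0.33},{"x":0.140,"y":-0.146,"z":0,"ax":0,"ay":0,"az":0.42},{"x":0.168,"y":-0.175,"z":0,"ax":0,"ay":0,"az":0.5},{"x":0.196,"y":-0.204,"z":0,"ax":0,"ay":0,"az":0.58},{"x":0.224,"y":-0.233,"z":0,"ax":0,"ay":0,"az":0.67},{"x":0.251,"y":-0.261,"z":0,"ax":0,"ay":0,"az":0.76},{"x":0.278,"y":-0.290,"z":0,"ax":0,"ay":0,"az":0.84},{"x":0.278,"y":-0.290,"z":0,"ax":0,"ay":0,"az":0.84},{"x":0.278,"y":-0.290,"z":0,"ax":0,"ay":0,"az":0.84}]' 1
python3 - <<'E'
from h import *
o=get_obs();print(o["eef_pos"],o["q"]);T=R.from_quat(np.array(o["tool_rot"])[[1,2,3,0]]).as_matrix();print(T.round(4));print(T.T@(np.array([.547,.167,.180])-o["eef_pos"]))
a=read_camera("side")[:,:,::-1];b=read_camera("top")[:,:,::-1]
f=lambda i:cv2.resize(i,None,fx=3.6,fy=3.6,interpolation=cv2.INTER_CUBIC)
cv2.imwrite("pics/near.png",np.hstack([f(b[130:240,155:265]),f(a[195:305,160:270])]))
E
```

```text
t: 2.4
eef_pos: [0.5449, 0.1618, 0.2307]
tool_rot: [0.0, 0.981, -0.192, -0.0]
contact_force: [-0.5, -0.9, -0.7]
gripper_width: 0.996
grasp_force: 0.0
[0.54491037 0.16180692 0.23066382] [-0.13216882  0.32521874 -0.33002159  1.79682466  0.12031795  1.04037462
 -2.46505892]
[[ 9.260e-01 -3.774e-01 -1.100e-03]
 [-3.774e-01 -9.260e-01 -5.000e-04]
 [-8.000e-04  9.000e-04 -1.000e+00]]
[ 1.69234691e-05 -5.64310776e-03  5.06587788e-02]
```

View pics/near.png

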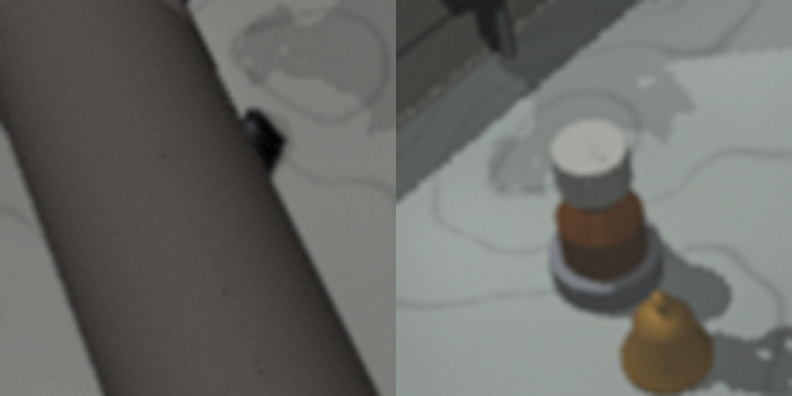

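The side view shows the cap clear below the gripper at crop (591,147), and the arm hides it in the top view. I'll lower part of the way and check again.

```bash
python3 -m jog '[{"x":0,"y":-0.003,"z":0.02,"ax":0,"ay":0,"az":0},{"x":0,"y":-0.0055,"z":0.04,"ax":0,"ay":0,"az":0},{"x":0,"y":-0.0055,"z":0.06,"ax":0,"ay":0,"az":0},{"x":0,"y":-0.0055,"z":0.07,"ax":0,"ay":0,"az":0},{"x":0,"y":-0.0055,"z":0.075,"ax":0,"ay":0,"az":0},{"x":0,"y":-0.0055,"z":0.075,"ax":0,"ay":0,"az":0}]' 1
python3 - <<'E'
from h import *
o=get_obs();print(o["eef_pos"]);
a=read_camera("side")[:,:,::-1]
cv2.imwrite("pics/near2.png",cv2.resize(a[170:300,150:290],None,fx=4.5,fy=4.5,interpolation=cv2.INTER_CUBIC))
T=R.from_quat(np.array(o["tool_rot"])[[1,2,3,0]]).as_matrix()
tip=o["eef_pos"]-T[:,2]*.013
print([(p-[150,170])*4.5 for p in proj("side",[tip+T[:,1]*.0425,tip-T[:,1]*.0425,[.547,.167,.145]])])
E
```

```text
t: 3.1
eef_pos: [0.5471, 0.1658, 0.1562]
tool_rot: [0.0, 0.981, -0.194, -0.0]
contact_force: [-0.2, 0.1, 0.2]
gripper_width: 0.999
grasp_force: 0.0
[0.5471281  0.16578509 0.15617029]
[array([363.43289746, 222.48281674]), array([200.3701899 , 290.86985888]), array([287.11540364, 293.10098769])]
```

View pics/near2.png

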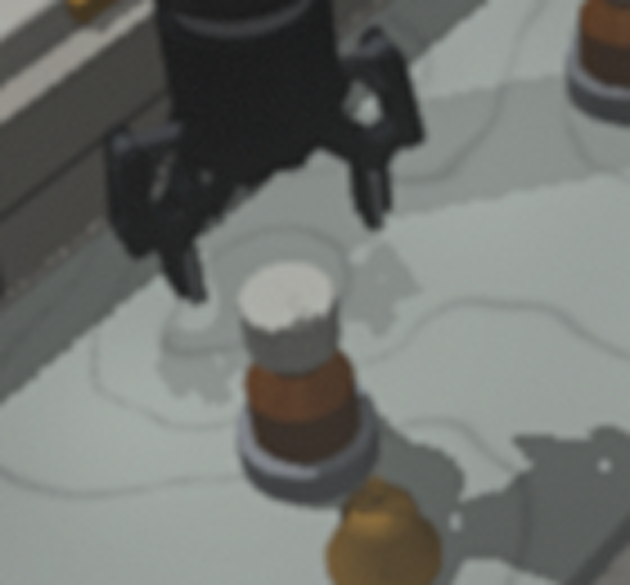

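The fingertips at (375,222) and (192,295) straddle the cap top at (288,297), which matches the prediction of (287,293). I'll descend and close gently.

```bash
python3 -m jog '[{"x":0,"y":0,"z":0.015,"ax":0,"ay":0,"az":0},{"x":0,"y":0,"z":0.03,"ax":0,"ay":0,"az":0},{"x":0,"y":0,"z":0.04,"ax":0,"ay":0,"az":0},{"x":0,"y":0,"z":0.045,"ax":0,"ay":0,"az":0},{"x":0,"y":0,"z":0.045,"ax":0,"ay":0,"az":0}]' 1 && python3 -m jog '[{"x":0,"y":0,"z":0,"ax":0,"ay":0,"az":0},{"x":0,"y":0,"z":0,"ax":0,"ay":0,"az":0},{"x":0,"y":0,"z":0,"ax":0,"ay":0,"az":0},{"x":0,"y":0,"z":0,"ax":0,"ay":0,"az":0},{"x":0,"y":0,"z":0,"ax":0,"ay":0,"az":0},{"x":0,"y":0,"z":0,"ax":0,"ay":0,"az":0},{"x":0,"y":0,"z":0,"ax":0,"ay":0,"az":0},{"x":0,"y":0,"z":0,"ax":0,"ay":0,"az":0}]' 0 20
```

```text
t: 3.65
eef_pos: [0.5465, 0.1665, 0.1101]
tool_rot: [0.0, 0.981, -0.193, -0.001]
contact_force: [-0.2, 0.4, 0.6]
gripper_width: 0.998
grasp_force: 0.0
t: 4.45
eef_pos: [0.5476, 0.1669, 0.1116]
tool_rot: [-0.0, 0.981, -0.193, 0.0]
contact_force: [-0.4, 0.4, 5.4]
gripper_width: 0.536
grasp_force: 22.8
```

The opening of 0.536 is 45.6 mm, which matches the cap, and the side force is small, so it is centred. Now tighten and press.

```bash
python3 -m jog '[{"x":0,"y":0,"z":0,"ax":0,"ay":0,"az":0},{"x":0,"y":0,"z":0,"ax":0,"ay":0,"az":0},{"x":0,"y":0,"z":0.002,"ax":0,"ay":0,"az":0},{"x":0,"y":0,"z":0.004,"ax":0,"ay":0,"az":0},{"x":0,"y":0,"z":0.006,"ax":0,"ay":0,"az":0},{"x":0,"y":0,"z":0.006,"ax":0,"ay":0,"az":0},{"x":0,"y":0,"z":0.006,"ax":0,"ay":0,"az":0}]' 0 70
```

```text
t: 5.15
eef_pos: [0.5476, 0.1669, 0.1057]
tool_rot: [-0.0, 0.981, -0.193, 0.0]
contact_force: [0.2, 0.1, 7.4]
gripper_width: 0.528
grasp_force: 70.8
```

The force is 7.4 N, so the cap is about 5 mm down. Now twist anticlockwise seen from above, which is negative az because the tool z points down.

```bash
python3 -m jog '[{"x":0,"y":0,"z":0,"ax":0,"ay":0,"az":-0.1},{"x":0,"y":0,"z":0,"ax":0,"ay":0,"az":-0.2},{"x":0,"y":0,"z":0,"ax":0,"ay":0,"az":-0.3},{"x":0,"y":0,"z":0,"ax":0,"ay":0,"az":-0.4},{"x":0,"y":0,"z":0,"ax":0,"ay":0,"az":-0.5},{"x":0,"y":0,"z":0,"ax":0,"ay":0,"az":-0.6},{"x":0,"y":0,"z":0,"ax":0,"ay":0,"az":-0.7},{"x":0,"y":0,"z":0,"ax":0,"ay":0,"az":-0.8},{"x":0,"y":0,"z":0,"ax":0,"ay":0,"az":-0.9},{"x":0,"y":0,"z":0,"ax":0,"ay":0,"az":-1.0},{"x":0,"y":0,"z":0,"ax":0,"ay":0,"az":-1.08},{"x":0,"y":0,"z":0,"ax":0,"ay":0,"az":-1.08}]'
python3 - <<'E'
from h import *
o=get_obs();print(o["torque"],o["q"][6])
E
```

```text
t: 6.35
eef_pos: [0.548, 0.1679, 0.1061]
tool_rot: [-0.001, 0.94, 0.34, 0.001]
contact_force: [-0.0, 1.7, 8.4]
gripper_width: 0.524
grasp_force: 70.8
[ 0.49534979 -0.05421939  0.07418829] -1.597132833469832
```

It turned 62° with little torque. Lift slightly first and check the force.

```bash
python3 -m jog '[{"x":0,"y":0,"z":-0.003,"ax":0,"ay":0,"az":0},{"x":0,"y":0,"z":-0.006,"ax":0,"ay":0,"az":0},{"x":0,"y":0,"z":-0.009,"ax":0,"ay":0,"az":0},{"x":0,"y":0,"z":-0.012,"ax":0,"ay":0,"az":0},{"x":0,"y":0,"z":-0.012,"ax":0,"ay":0,"az":0}]'
```

```text
t: 6.85
eef_pos: [0.5471, 0.1679, 0.1174]
tool_rot: [-0.001, 0.941, 0.339, 0.0]
contact_force: [1.8, 4.8, 2.1]
gripper_width: 0.522
grasp_force: 72.3
```

```bash
python3 -m jog '[{"x":0,"y":0,"z":-0.005,"ax":0,"ay":0,"az":0},{"x":0,"y":0,"z":-0.01,"ax":0,"ay":0,"az":0},{"x":0,"y":0,"z":-0.015,"ax":0,"ay":0,"az":0},{"x":0,"y":0,"z":-0.02,"ax":0,"ay":0,"az":0},{"x":0,"y":0,"z":-0.026,"ax":0,"ay":0,"az":0},{"x":0,"y":0,"z":-0.032,"ax":0,"ay":0,"az":0},{"x":0,"y":0,"z":-0.038,"ax":0,"ay":0,"az":0},{"x":0,"y":0,"z":-0.043,"ax":0,"ay":0,"az":0},{"x":0,"y":0,"z":-0.047,"ax":0,"ay":0,"az":0},{"x":0,"y":0,"z":-0.047,"ax":0,"ay":0,"az":0},{"x":0,"y":0,"z":-0.047,"ax":0,"ay":0,"az":0},{"x":0,"y":0,"z":-0.047,"ax":0,"ay":0,"az":0}]'
python3 - <<'E'
from h import *
a=read_camera("side")[:,:,::-1]
cv2.imwrite("pics/end.png",cv2.resize(a[170:300,150:290],None,fx=4.5,fy=4.5,interpolation=cv2.INTER_CUBIC))
E
```

```text
t: 8.05
eef_pos: [0.547, 0.1666, 0.164]
tool_rot: [0.0, 0.941, 0.339, -0.0]
contact_force: [-0.9, 0.7, -0.5]
gripper_width: 0.522
grasp_force: 72.8
```

View pics/end.png

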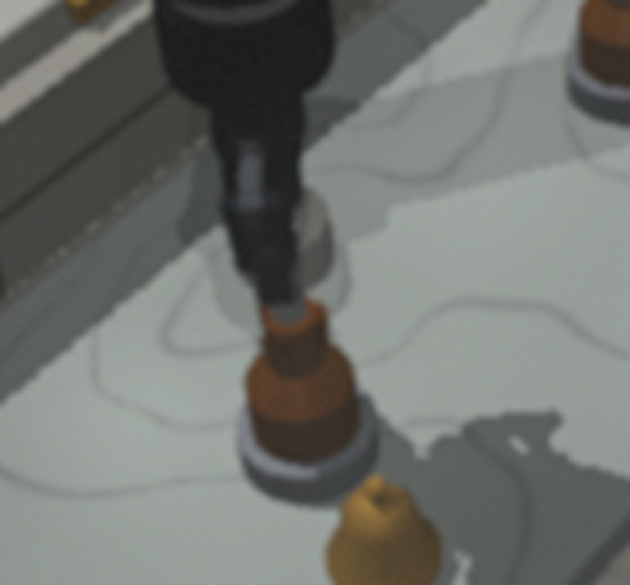

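The cap is in the fingers at about (312,235), upright and clear of the open neck at (295,315). The bell at (383,540) has not moved. Handing in.

```bash
python3 -c "
from station import *
print(hand_in())"
```

```text
the job is handed in; nothing more can be done
None
```

The job is handed in. I pressed the due bottle's cap about 5 mm down, turned it 62° anticlockwise and lifted it off; the gripper now holds it upright over the bottle, about 52 mm above where it sat. The hand-in returned no verdict.

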